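# Stack the stepped cutlery trays in a zigzag

### The arm

A 6-joint arm with a two-finger parallel gripper is mounted at the origin on a cart in front of the work surface, level with it; the furniture and walls round the work are solid. World frame = base frame: x ahead of the robot, y to its left, z up, the work surface at z = 0. Lengths are in m, angles in rad, forces in N, time in s.
With the tool pointing down it reaches from about 0.325 to 0.775 m from the base axis. Payload 5.5 kg.
Tool frame: the origin (TCP) lies midway between the tips of the shut fingers; the grasp point (between the pads) lies 19 mm behind it (arm.hold_point_z is the distance from the TCP to the grasp point, in m); z points along the fingers, y is the line along which they close (so a half turn about z gives the same grasp; the last joint's range is limited). The gripper opens to 88 mm and grips with 3 to 60 N. Pads are 20 mm wide; open, the fingers measure 115 mm over their backs; the gripper's body (75 mm by 178 mm) begins 61 mm behind the grasp point.
Start: joints at [-1.28, 0.091, 1.231, -0, 1.82, -0.057], TCP at [0.204, -0.564, 0.195] pointing down, gripper open.
Joint ranges: [-2.87, 2.87], [-0.86, 2.18], [0.17, 2.46], [-1.51, 4.65], [0.06, 2.69], [-2.65, 2.65]. Speed limits (rad/s): [2.57, 2.57, 3.01, 3.14, 3.14, 3.14].

### API

Orientations are given as [roll, pitch, yaw] about the fixed x, y, z axes, in that order (R = Rz(yaw) Ry(pitch) Rx(roll)).
In Python, from workcell import arm gives the robot as it stands.
- The arm moves only by the tool send_rows, never from a script. Its argument "deltas" is a list that holds one entry, the list of rows, each a list of 7 numbers: the shift along the world's x, y, z in cm, then the turn, a rotation vector about the world's x, y, z in degrees, then the closure, from -1 (fully open) to 1 (shut). In form: [[[tx, ty, tz, ax, ay, az, gripper], ...]]. A call has exactly 10 rows; each row shifts and turns the commanded pose from where the row before left it; what a row does not reach is not made up. A row lasts 1/12 s, in which the tool goes at most 41.7 mm and 7.16 degrees, less where a joint would pass 70% of its speed; a pose out of reach is approached as far as the arm can. A call with a gripper value outside its range is refused whole. The fingers move at their own pace and stop on an object; the grip force is fixed at half the most. Time passes only in rows, so rows that do not move let the fingers close, or fill a call up. It gives the time, the measured TCP pose, the force, the opening and the grip force at its end, in the units of the state.
- arm.state(): the state, without advancing time (a new reading comes with each control period).
- arm.grab_frame(name): name is "side" or "top" or "wrist"; returns a dict with "frame" (480x640x3 uint8, blue, green, red), "range_z" (480x640 float32, m along the optical axis (not along the pixel's ray), 0 where there is no reading), "fov_y" (degrees; the focal length in pixels is half the picture's height over the tangent of half this angle, whatever the lens; pixels are square), "cx", "cy" (the principal point, pixels), "k1" (the pictures are not rectified: a ray, as slopes to the right and down, at radius r is drawn at 1 + k1 r^2 times it, then the intrinsics apply), "world_to_cam" (4x4, takes a point from world to camera coordinates); the wrist camera has in their place "mount" (4x4, takes a point from camera to tool coordinates, whose origin is the TCP and whose axes are the flange's). Camera axes: x right, y up, looking along -z (the intrinsics and any distortion apply to the point x, -y, -z); pixel columns grow to the right and rows downward; lengths in m; the calibration is good to about 2 mm. A picture is of the moment at which its call begins: read the wrist's pose just before it.
- arm.close_job(): hands the job in; it is judged then, once.
The state is a dict: "time": time; "joint_positions": joint angles; "dq": joint speeds; "effort": joint torques, N m; "ee_pos": TCP position; "tool_rot": TCP orientation; "ft_force": force on the tool from outside, world axes, zero at the start; "wrist_torque": the same for the moment, N m; "opening": opening from 0.0 (shut) to 1.0 (fully open); "grip_force": force on a finger pad.
Only numpy, scipy, OpenCV 4.12 (cv2) and the standard library are available. Lean on these libraries where they do the work, as an engineer would, in place of code of your own. Each camera call takes 0.05 s, during which the arm holds its last target. There are 200 camera calls.

### The job

Stack the two loose wooden trays in a zigzag on the wooden tray that stands fixed in the middle. Set the deeper tray on it first, with the block under it inside the fixed tray, and slide it to the left (seen from the robot) until the hidden block stops against the end wall; then set the shallower tray on the deeper one, stepped back to the right, with its block in the deeper tray's right compartment. Both must end level and fully seated on the rims below; set them down rather than let them drop, and leave the other things on the worktop where they are.

Things in the scene. Friction and masses are not known exactly. Their poses are not given: they have to be found in the camera images.
- base_tray: Fixed open wooden tray on rubber feet near the middle, no divider: outside (mm) 64 wide (x) by 160 long (y), rim 44 above the worktop, inside 54 x 150, 35 deep. Origin: centre of its underside on the worktop; x away from robot, y to its left, z up. A loose tray seated on it has its origin 44 above this one; the block under it can slide 41 along y either way from the middle.
- deep_tray: The deeper loose tray: wood, in mm 48 from underside to rim, 0.2 kg, outside 64 (own x) x 160 (own y), walls 5. Origin: centre of the flat underside, z up out of the tray. Starts on a stand, tipped 32 degrees about its length, top towards the robot. Divider: two compartments 72 (y) x 54, centres at y = +39 and -39. A tray seated on it has its origin 48 above.
- shallow_tray: The shallower loose tray: wood, in mm 34 from underside to rim, 0.14 kg, same plan, divider and block as the deeper one. Origin: centre of the flat underside, z up out of the tray. Starts on a stand, tipped 32 degrees about its length, top towards the robot.
- deep_block (a point): Centre of the lower end of the tapered block under the deeper tray, 9 below its origin: 40 (x) x 59 (y) mm at this end, 50 x 67 at the tray's underside. It fits inside the fixed tray, and a compartment of a loose tray with about 2 of play each way.
- shallow_block (a point): The same point on the identical block under the shallower tray.
- stand_a: Fixed steel stand left or right of the fixed tray, with the deeper tray on it. Two rests 12 mm wide at own y = +62 and -62, open between, rise 32 degrees towards own +x (away from robot), their middle 68 above the worktop; stops at their low ends, 12 high, hold the tray's low side near its ends and leave the middle of that side free. Origin: centre of its underside.
- stand_b: The same stand on the other side, with the shallower tray on it.
- garlic_1: Bystander: garlic bulb, 54 mm across, behind the fixed tray to the right. Origin at its underside.
- lemon_1: Bystander: lemon, 82x58x57, in front to the right. Origin at its underside.
- mug_1: Bystander: small white cup with handle, 62x85x51, in front to the left. Origin at its underside.
- glass_1: Bystander: small clear glass, 66 wide, 82 high, behind the fixed tray to the left. Origin at its underside.
- fork_1: Bystander: table fork, 201 long, 14 high, lying in front of the fixed tray. Origin at its underside.

How it is judged:
By the outcome, as a careful person would: the job done as asked, in the order asked, and still so for the second after the job is handed in, with the robot touching nothing.
It also fails if it takes over 58 s, if anything falls off the work surface, if the arm or the gripper's body presses on something with over 40 N, if the wrist force passes 120 N, or if a joint passes its speed limit or range.

## Working session

There is one attempt and no reset: what is moved stays moved. The work goes in short steps, Python scripts to look and compute and a tool call to move; the robot and the scene stay as the last step left them, time stands still between calls to the robot, and variables do not carry over. Pictures are saved under pics/ and viewed, at most 10 in all, crops included, and the job is handed in when it is done.

Besides the shell and the picture viewer there is one more tool, called after "Request:" by a JSON object that holds its "name" and its "arguments". send_rows: Moves the arm, as the interface text tells. Its arguments: {"type":"object","properties":{"deltas":{"type":"array","items":{"type":"array","items":{"type":"array","items":{"type":"number"}}}}},"required":["deltas"]}

```bash
mkdir -p pics; ls
python3 - <<'E'
from workcell import arm
import cv2,numpy as np
print(arm.state(), arm.hold_point_z)
for n in("top","side"):
    f=arm.grab_frame(n); cv2.imwrite(f"pics/{n}0.png",f["frame"])
    print(n,{k:f[k] for k in("fov_y","cx","cy","k1")},np.round(f["world_to_cam"],3).tolist())
    np.savez(f"{n}0.npz",**f)
E
```

```text
pics
{'time': 0.0, 'joint_positions': array([-1.27969123e+00,  9.18785374e-02,  1.23187593e+00, -3.73559612e-05,
        1.81980811e+00, -5.66990320e-02]), 'dq': array([-1.44796146e-03,  3.69785727e-05,  4.21484212e-04,  1.88337487e-03,
       -1.45700807e-04, -5.47344246e-04]), 'effort': array([-1.07880354e-03, -4.46449721e+01, -4.06450903e+01,  6.96671382e-02,
        2.91272812e-02, -1.41359037e-04]), 'ee_pos': array([ 0.20438489, -0.56373977,  0.19370079]), 'tool_rot': array([-3.13962385e+00, -7.54688280e-05,  3.47794889e-01]), 'ft_force': array([ 0.74996107, -0.2873509 ,  0.6050346 ]), 'wrist_torque': array([-0.03343969, -0.0068567 , -0.00319978]), 'grip_force': 0.0, 'opening': 0.9963187522471469} 0.0187
top {'fov_y': 42.52683434708715, 'cx': 322.66781086992086, 'cy': 247.0227365343855, 'k1': -0.1336010187545025} [[0.112, -0.994, 0.001, -0.034], [0.974, 0.11, 0.201, -0.517], [-0.199, -0.022, 0.98, -1.284], [0.0, 0.0, 0.0, 1.0]]
side {'fov_y': 51.14421914916418, 'cx': 320.42731688496985, 'cy': 236.96148001182735, 'k1': -0.033022793358759184} [[1.0, 0.009, -0.007, -0.506], [0.001, 0.559, 0.829, -0.065], [0.011, -0.829, 0.559, -1.096], [0.0, 0.0, 0.0, 1.0]]
```

View pics/top0.png

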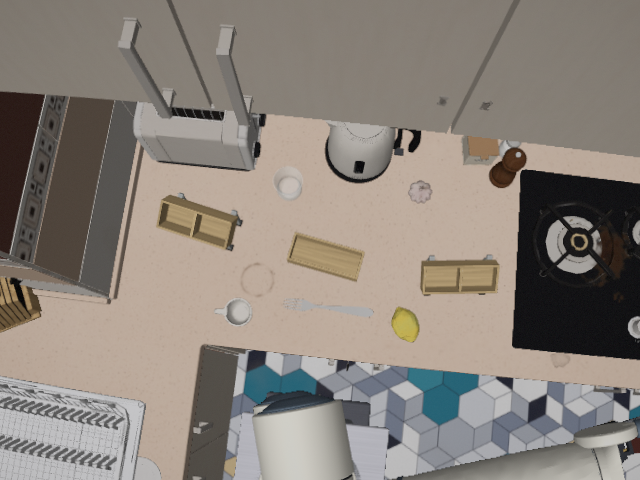

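View pics/side0.png

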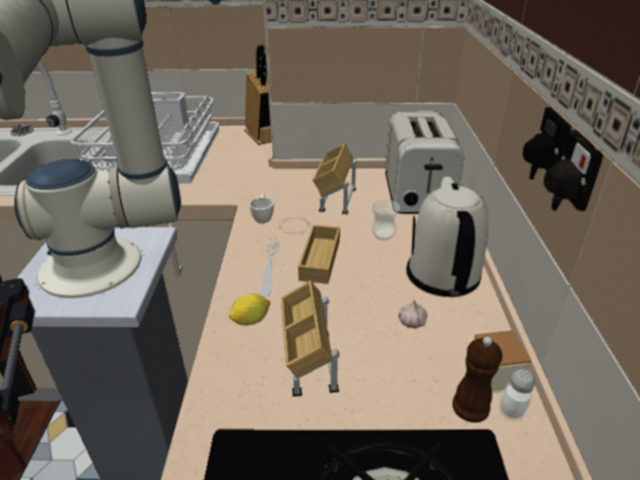

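Top view: base tray at about (326,256), tipped trays at (198,222) on the left and (459,277) on the right. In the side view the near (right) tray is around (305,330), the left one at (333,170) and the base at (320,253).

```bash
cat > h.py <<'E'
import numpy as np,cv2
def K(f):
    F=f["frame"].shape[0]/2/np.tan(np.radians(float(f["fov_y"]))/2)
    return np.array([[F,0,f["cx"]],[0,F,f["cy"]],[0,0,1.]]),np.array([float(f["k1"]),0,0,0.])
def slopes(f,px):
    k,d=K(f); return cv2.undistortPoints(np.float64(px).reshape(-1,1,2),k,d)[:,0]
def c2w(f,toolT=None):
    return np.linalg.inv(f["world_to_cam"]) if toolT is None else toolT@f["mount"]
def plane(f,px,p0,n,T=None):   # cast rays onto plane through p0 with normal n
    s=slopes(f,px);M=c2w(f,T);D=np.c_[s[:,0],-s[:,1],-np.ones(len(s))]@M[:3,:3].T;o=M[:3,3]
    return o+D*(((np.array(p0)-o)@n)/(D@n))[:,None]
def cloud(f,mask,T=None):
    v,u=np.nonzero(mask&(f["range_z"]>0));z=f["range_z"][v,u];s=slopes(f,np.c_[u,v]);M=c2w(f,T)
    return (np.c_[s[:,0],-s[:,1],-np.ones(len(s))]*z[:,None])@M[:3,:3].T+M[:3,3]
def wood(f):
    h=cv2.cvtColor(f["frame"],cv2.COLOR_BGR2HSV)
    m=((h[...,0]>13)&(h[...,0]<26)&(h[...,1]>75)).astype(np.uint8)
    return cv2.morphologyEx(m,cv2.MORPH_CLOSE,np.ones((5,5)))
E
python3 - <<'E'
from h import *
for nm in("top","side"):
    f=dict(np.load(nm+"0.npz"));m=wood(f);N,L,S,C=cv2.connectedComponentsWithStats(m)
    for i in range(1,N):
        if S[i,4]<400: continue
        P=cloud(f,L==i)
        c=np.median(P,0)
        if not(.25<c[0]<.8 and abs(c[1])<.5 and c[2]<.2): continue
        print(nm,S[i],"med",c.round(3),"z",np.percentile(P[:,2],[1,5,50,95,99]).round(3))
        R=cv2.minAreaRect(P[:,:2].astype(np.float32)*1000);print("  rect",np.round(R[0],1),np.round(R[1],1),round(R[2],1))
E
```

```text
top [468 136  31  23 563] med [ 0.781 -0.307  0.072] z [0.066 0.068 0.072 0.077 0.078]
  rect [ 779.3 -308.2] [53.2 70.3] 3.6
top [ 157  195   81   54 2671] med [0.537 0.295 0.084] z [0.057 0.06  0.084 0.124 0.127]
  rect [535.7 296. ] [160.  79.] 78.8
top [ 287  233   77   48 2219] med [0.505 0.016 0.012] z [0.003 0.006 0.012 0.046 0.048]
  rect [505.6  15.2] [158.1  74.7] 80.0
top [ 420  260   79   35 2548] med [ 0.482 -0.268  0.077] z [0.056 0.06  0.077 0.113 0.116]
  rect [ 479.5 -270. ] [ 69.  160.6] 7.7
top [391 307  28  35 525] med [ 0.366 -0.165  0.047] z [0.008 0.033 0.047 0.058 0.061]
  rect [ 373.  -171.7] [64.  62.3] 72.1
side [ 312  144   42   51 1267] med [0.535 0.271 0.096] z [0.006 0.068 0.096 0.123 0.125]
  rect [535.9 350.2] [111.2 278.9] 1.8
side [ 281  224   59  153 5496] med [ 0.489 -0.219  0.072] z [0.003 0.01  0.072 0.111 0.115]
  rect [485.7 -91.6] [522.8 106.3] 87.0
side [228 293  43  33 485] med [ 0.362 -0.183  0.042] z [0.    0.002 0.042 0.056 0.057]
  rect [ 369.4 -143.4] [ 82.2 112.9] 7.9
```

Run:
```python
from h import *
f=dict(np.load("top0.npz"));g=dict(np.load("side0.npz"))
t=np.radians(32)
def frame(yaw,tilt):
    c,s=np.cos(yaw),np.sin(yaw);Rz=np.array([[c,-s,0],[s,c,0],[0,0,1]])
    a=np.cos(tilt),np.sin(tilt);Ry=np.array([[a[0],0,-a[1]],[0,1,0],[a[1],0,a[0]]])
    return Rz@Ry
for nm,c,yaw,tilt in(("deep",(.537,.295,.09),-11.2,t),("shal",(.482,-.268,.08),7.7,t),("base",(.505,.016,.03),-10,0)):
  for cam,F in(("top",f),("side",g)):
    R=frame(np.radians(yaw),tilt);P=cloud(F,wood(F)>0);Q=(P-c)@R
    Q=Q[(abs(Q[:,0])<.06)&(abs(Q[:,1])<.10)&(abs(Q[:,2])<.06)&(P[:,2]>.02 if tilt else P[:,2]>.002)]
    top=np.percentile(Q[:,2],98);rim=Q[Q[:,2]>top-.006]
    r=cv2.minAreaRect(rim[:,:2].astype(np.float32)*1000)
    lo,hi=np.percentile(rim[:,:2],[1.,99],0)
    ctr=np.array(c)+R@np.r_[(lo+hi)/2,np.median(rim[:,2])]
    print(nm,cam,len(rim),"rimn",np.median(rim[:,2]).round(4),"ext",(hi-lo).round(4),"rect",np.round(r[1],1),round(r[2],2),"rim centre",ctr.round(4))
```

```text
deep top 499 rimn 0.0234 ext [0.064  0.1583] rect [160.   65.5] 88.96 rim centre [0.5242 0.2985 0.1094]
deep side 288 rimn 0.0214 ext [0.0637 0.1606] rect [163.4  65.2] 89.24 rim centre [0.5274 0.2994 0.1088]
shal top 497 rimn 0.0201 ext [0.0655 0.1581] rect [ 67.  159.8] 0.26 rim centre [ 0.4732 -0.2707  0.098 ]
shal side 934 rimn 0.0188 ext [0.0645 0.1601] rect [162.3  65.3] 89.42 rim centre [ 0.4747 -0.2694  0.0976]
base top 361 rimn 0.0144 ext [0.0642 0.1573] rect [ 64.9 158.1] 0.25 rim centre [0.501  0.0158 0.0444]
base side 374 rimn 0.0153 ext [0.0638 0.1617] rect [163.8  64.6] 89.97 rim centre [0.5047 0.0173 0.0453]
```

```bash
cat >> h.py <<'E'
from scipy.spatial.transform import Rotation as Ro
def frame(yaw,tilt=0):
    return (Ro.from_euler("z",yaw,degrees=True)*Ro.from_euler("y",-tilt,degrees=True)).as_matrix()
def toolR(yaw,tilt=0):
    R=frame(yaw,tilt);return np.c_[R[:,1],R[:,0],-R[:,2]]
def delta(p,R,p0,R0):
    print("cm",np.round((np.array(p)-p0)*100,2),"deg",np.degrees(Ro.from_matrix(R@R0.T).as_rotvec()).round(2))
def cur(s): return np.array(s["ee_pos"]),Ro.from_euler("xyz",s["tool_rot"]).as_matrix()
E
python3 - <<'E'
from h import *
from workcell import arm
p0,R0=cur(arm.state())
rim=np.array([.526,.299,.109]);R=frame(-12,32);n=R[:,2];T=toolR(-12,32)
g=rim-.0407*n; pre=rim+.05*n
print("n",n,"pre",pre,"g",g)
w=np.array([.43,0,.28]); delta(w,R0,p0,R0); delta(pre,T,w,R0); delta(g,T,pre,T)
E
```

```text
n [-0.51833926  0.11017641  0.8480481 ] pre [0.50008304 0.30450882 0.1514024 ] g [0.54709641 0.29451582 0.07448444]
cm [22.56 56.38  8.62] deg [0. 0. 0.]
cm [  7.01  30.45 -12.86] deg [-21.99 -25.25  56.49]
cm [ 4.7  -1.   -7.69] deg [0. 0. 0.]
```

Request:
{"name": "send_rows", "arguments": {"deltas": [[[1.13,2.82,0.8,0,0,0,-1],[1.13,2.82,0.8,0,0,0,-1],[1.13,2.82,0.8,0,0,0,-1],[1.13,2.82,0.8,0,0,0,-1],[1.13,2.82,0.8,0,0,0,-1],[1.13,2.82,0.8,0,0,0,-1],[1.13,2.82,0.8,0,0,0,-1],[1.13,2.82,0.8,0,0,0,-1],[1.13,2.82,0.8,0,0,0,-1],[1.13,2.82,0.8,0,0,0,-1]]]}}

```text
time: 0.93
ee_pos: [0.3176, -0.2806, 0.2749]
tool_rot: [-3.141, 0.0, 0.348]
ft_force: [0.1, -0.7, -0.8]
opening: 0.996
grip_force: 0.0
```

Request:
{"name": "send_rows", "arguments": {"deltas": [[[1.13,2.82,0.1,-1.1,-1.26,2.82,-1],[1.13,2.82,0.1,-1.1,-1.26,2.82,-1],[1.13,2.82,0.1,-1.1,-1.26,2.82,-1],[1.13,2.82,0.1,-1.1,-1.26,2.82,-1],[1.13,2.82,0.1,-1.1,-1.26,2.82,-1],[1.13,2.82,0.1,-1.1,-1.26,2.82,-1],[1.13,2.82,0.1,-1.1,-1.26,2.82,-1],[1.13,2.82,0.1,-1.1,-1.26,2.82,-1],[1.13,2.82,0.1,-1.1,-1.26,2.82,-1],[1.13,2.82,0.1,-1.1,-1.26,2.82,-1]]]}}

```text
time: 1.77
ee_pos: [0.4306, 0.0015, 0.2848]
tool_rot: [2.86, -0.073, 0.856]
ft_force: [0.6, 0.6, -0.1]
opening: 1.0
grip_force: 0.0
```

Request:
{"name": "send_rows", "arguments": {"deltas": [[[0.7,3.05,-1.3,-1.1,-1.26,2.82,-1],[0.7,3.05,-1.3,-1.1,-1.26,2.82,-1],[0.7,3.05,-1.3,-1.1,-1.26,2.82,-1],[0.7,3.05,-1.3,-1.1,-1.26,2.82,-1],[0.7,3.05,-1.3,-1.1,-1.26,2.82,-1],[0.7,3.05,-1.3,-1.1,-1.26,2.82,-1],[0.7,3.05,-1.3,-1.1,-1.26,2.82,-1],[0.7,3.05,-1.3,-1.1,-1.26,2.82,-1],[0.7,3.05,-1.3,-1.1,-1.26,2.82,-1],[0.7,3.05,-1.3,-1.1,-1.26,2.82,-1]]]}}

```text
time: 2.6
ee_pos: [0.5001, 0.3066, 0.1537]
tool_rot: [2.581, 0.001, 1.363]
ft_force: [0.5, -0.1, -0.3]
opening: 0.998
grip_force: 0.0
```

```bash
cat >> h.py <<'E'
def toolT(s):
    p,R=cur(s);T=np.eye(4);T[:3,:3]=R;T[:3,3]=p;return T
def rimfit(F,T,c,yaw,tilt,band=.006,mask=None):
    R=frame(yaw,tilt);P=cloud(F,wood(F)>0 if mask is None else mask,T);Q=(P-c)@R
    Q=Q[(abs(Q[:,0])<.05)&(abs(Q[:,1])<.10)&(abs(Q[:,2])<.025)]
    if len(Q)<50: print("few",len(Q));return
    top=np.percentile(Q[:,2],98);rim=Q[Q[:,2]>top-band];r=cv2.minAreaRect(rim[:,:2].astype(np.float32)*1000)
    lo,hi=np.percentile(rim[:,:2],[1.,99],0)
    print(len(rim),"off(u,v,n)mm",np.round(np.r_[(lo+hi)/2,np.median(rim[:,2])]*1e3,1),"ext",(hi-lo).round(4),"rect",np.round(r[1],1),round(r[2],2),"ctr",(np.array(c)+R@np.r_[(lo+hi)/2,np.median(rim[:,2])]).round(4))
E
python3 - <<'E'
from h import *
from workcell import arm
s=arm.state();f=arm.grab_frame("wrist");cv2.imwrite("pics/w1.png",f["frame"]);T=toolT(s)
print(f["mount"],f["fov_y"])
rimfit(f,T,(.526,.299,.109),-12,32)
p0,R0=cur(s);rim=np.array([.526,.299,.109]);n=frame(-12,32)[:,2]
delta(rim-.0407*n,toolR(-12,32),p0,R0)
E
```

```text
[[-1.13013879e-03  9.67413594e-01  2.53198858e-01  6.93964071e-02]
 [ 9.99999354e-01  1.06221924e-03  4.04949413e-04  1.55739313e-04]
 [ 1.22800869e-04  2.53199152e-01 -9.67414169e-01 -1.90192872e-01]
 [ 0.00000000e+00  0.00000000e+00  0.00000000e+00  1.00000000e+00]] 59.715482780812586
6025 off(u,v,n)mm [-1.4  6.8  0.2] ext [0.0631 0.1492] rect [ 63.9 154.1] 0.08 ctr [0.5261 0.306  0.1084]
cm [ 4.69 -1.21 -7.92] deg [ 0.1   0.1  -0.08]
```

View pics/w1.png

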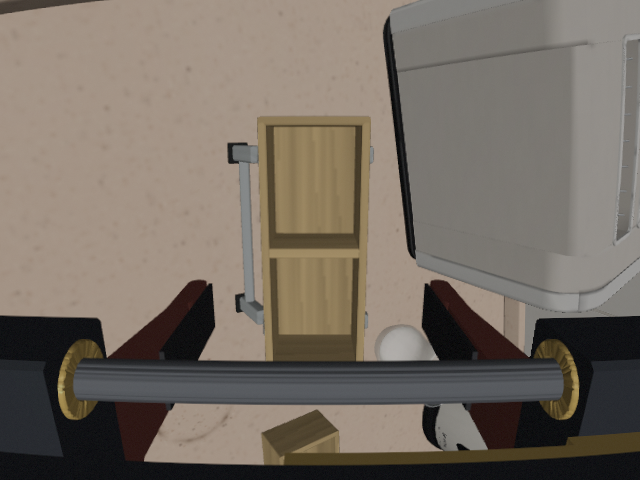

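The wrist view shows the deep tray centred between the fingers: rim edges at columns 262 and 367, divider at row 252, and the toaster close on the right (column 390 on). I'll check the body's clearance to the toaster at the grasp pose.

Run:
```python
from h import *
f=dict(np.load("top0.npz"));P=cloud(f,np.ones((480,640),bool))
rim=np.array([.526,.300,.109]);R=frame(-12,32);n=R[:,2];g=rim-.0407*n-.001*R[:,0]
Q=(P-g)@toolR(-12,32)
for y0 in(0,):
  b=Q[(abs(Q[:,0])<.06)&(Q[:,2]<-.07)&(Q[:,2]>-.35)&(Q[:,1]>.03)]
  for z in(-.08,-.12,-.16,-.2,-.25): 
    k=b[abs(b[:,2]-z)<.02]; print(z,len(k),k[:,1].min().round(3) if len(k) else None)
print("g",g)
```

```text
-0.08 0 None
-0.12 0 None
-0.16 0 None
-0.2 0 None
-0.25 0 None
g [0.54626689 0.29569214 0.07395452]
```

Request:
{"name": "send_rows", "arguments": {"deltas": [[[0.51,-0.12,-0.88,0,0,0,-1],[0.51,-0.12,-0.88,0,0,0,-1],[0.51,-0.12,-0.88,0,0,0,-1],[0.51,-0.12,-0.88,0,0,0,-1],[0.51,-0.12,-0.88,0,0,0,-1],[0.51,-0.12,-0.88,0,0,0,-1],[0.51,-0.12,-0.88,0,0,0,-1],[0.51,-0.12,-0.88,0,0,0,-1],[0.51,-0.12,-0.88,0,0,0,-1],[0,0,0,0,0,0,-1]]]}}

```text
time: 3.48
ee_pos: [0.5463, 0.2929, 0.0727]
tool_rot: [2.584, 0.003, 1.359]
ft_force: [-0.0, 0.5, -0.4]
opening: 0.999
grip_force: 0.0
```

Request:
{"name": "send_rows", "arguments": {"deltas": [[[0,0,0,0,0,0,1],[0,0,0,0,0,0,1],[0,0,0,0,0,0,1],[0,0,0,0,0,0,1],[0,0,0,0,0,0,1],[0,0,0,0,0,0,1],[0,0,0,0,0,0,1],[0,0,0,0,0,0,1],[0,0,0,0,0,0,1],[0,0,0,0,0,0,1]]]}}

```text
time: 4.32
ee_pos: [0.5461, 0.2947, 0.0762]
tool_rot: [2.582, -0.001, 1.36]
ft_force: [-5.8, 0.6, 3.3]
opening: 0.724
grip_force: 30.0
```

Request:
{"name": "send_rows", "arguments": {"deltas": [[[-0.2,0.04,0.4,0,0,0,1],[-0.2,0.04,0.4,0,0,0,1],[-0.3,0.06,0.6,0,0,0,1],[-0.4,0.06,0.8,0,0,0,1],[-0.4,0.06,0.9,0,0,0,1],[-0.5,0.06,1.1,0,0,0,1],[-0.5,0.06,1.2,0,0,0,1],[-0.5,0.06,1.2,0,0,0,1],[-0.5,0.06,1.2,0,0,0,1],[0,0,1,0,0,0,1]]]}}

```text
time: 5.15
ee_pos: [0.5108, 0.2997, 0.166]
tool_rot: [2.581, -0.001, 1.36]
ft_force: [0.1, 0.1, -1.8]
opening: 0.727
grip_force: 30.0
```

Run:
```python
from h import *
from workcell import arm
s=arm.state();p0,R0=cur(s);print(p0,s["ft_force"],s["wrist_torque"],s["opening"],s["grip_force"])
# hover: tray origin 7 cm over base rim, 10 mm left of middle; yaw -10
R=frame(-10);T=toolR(-10);o=np.array([.503,.0165,.044])+R@[0,.012,.05]
tcp=o+R@[0,0,.0073]
print(tcp);delta(tcp,T,p0,R0)
```

```text
[0.51081753 0.29967295 0.16595165] [ 0.08123969  0.09894266 -1.84674149] [0.05919395 0.41261437 0.06285344] 0.7267591639079499 29.999431371688843
[0.50508378 0.02831769 0.1013    ]
cm [ -0.57 -27.14  -6.47] deg [ 6.08 31.54  2.03]
```

Request:
{"name": "send_rows", "arguments": {"deltas": [[[0,-1.5,0.3,0.61,3.15,0.2,1],[0,-2,0.3,0.61,3.15,0.2,1],[0,-2.2,0,0.61,3.15,0.2,1],[0,-2.2,0,0.61,3.15,0.2,1],[0,-2.2,0,0.61,3.15,0.2,1],[-0.1,-2.2,0,0.61,3.15,0.2,1],[-0.1,-2.2,0,0.61,3.15,0.2,1],[-0.1,-2.2,0,0.61,3.15,0.2,1],[-0.1,-2.2,0,0.61,3.15,0.2,1],[0,-2.2,0,0.61,3.15,0.2,1]]]}}

```text
time: 5.98
ee_pos: [0.5077, 0.0868, 0.171]
tool_rot: [-3.141, 0.001, 1.396]
ft_force: [0.5, -0.4, -2.9]
opening: 0.719
grip_force: 30.0
```

Request:
{"name": "send_rows", "arguments": {"deltas": [[[0,-1.2,-0.5,0,0,0,1],[0,-1,-0.7,0,0,0,1],[0,-0.8,-0.8,0,0,0,1],[0,-0.8,-0.8,0,0,0,1],[0,-0.8,-0.8,0,0,0,1],[0,-0.6,-0.8,0,0,0,1],[0,-0.4,-0.7,0,0,0,1],[0,-0.2,-0.5,0,0,0,1],[0,0,0,0,0,0,1],[0,0,0,0,0,0,1]]]}}

```text
time: 6.82
ee_pos: [0.5072, 0.0303, 0.1134]
tool_rot: [-3.141, 0.001, 1.396]
ft_force: [1.0, 0.5, -1.8]
opening: 0.723
grip_force: 30.0
```

Run:
```python
from h import *
from workcell import arm
s=arm.state();p0,R0=cur(s);print(p0,s["tool_rot"],s["ft_force"],s["opening"],s["grip_force"])
R=frame(-10);T=toolR(-10);tcp=np.array([.503,.0165,.044])+R@[0,.012,.057];delta(tcp,T,p0,R0)
f=arm.grab_frame("wrist");cv2.imwrite("pics/w2.png",f["frame"])
rimfit(f,toolT(s),p0+[0,0,.0407],-10,0)
for nm in("top","side"):
    F=arm.grab_frame(nm);np.savez(nm+"1.npz",**F);cv2.imwrite(f"pics/{nm}1.png",F["frame"]);rimfit(F,None,p0+[0,0,.0407],-10,0)
```

```text
[0.50723545 0.03034985 0.11339061] [-3.14096294e+00  1.21431201e-03  1.39610378e+00] [ 0.98753039  0.47090064 -1.77037681] 0.7231130521738132 29.998932480812073
cm [-0.22 -0.2  -1.24] deg [ 0.06 -0.05  0.01]
13432 off(u,v,n)mm [-0.1  9.9 -1.8] ext [0.0631 0.1438] rect [ 65.6 150.6] 0.63 ctr [0.5088 0.0401 0.1523]
109 off(u,v,n)mm [-3.1 -3.8 -0. ] ext [0.0626 0.1516] rect [ 62.8 153.6] 0.92 ctr [0.5035 0.0271 0.1541]
71 off(u,v,n)mm [4.  0.5 5.7] ext [0.0747 0.1563] rect [156.9  75.1] 86.55 ctr [0.5112 0.0302 0.1598]
```

View pics/side1.png

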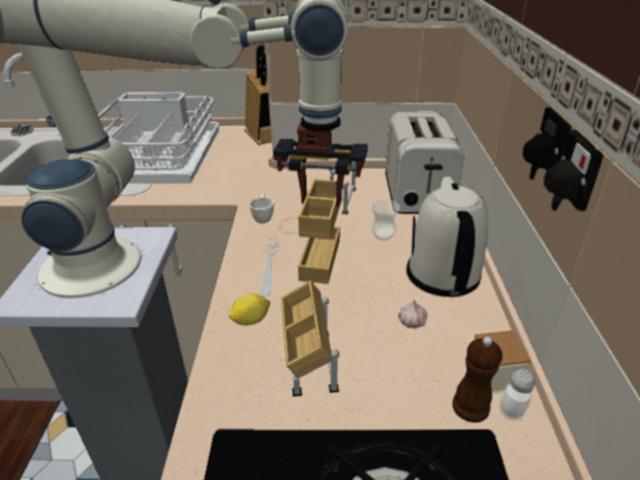

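Held level above the base (tray at about (320,210), base at (320,255)). Going down.

Request:
{"name": "send_rows", "arguments": {"deltas": [[[-0.1,0,-0.6,0,0,0,1],[-0.1,0,-0.6,0,0,0,1],[0,0,-0.6,0,0,0,1],[0,0,-0.6,0,0,0,1],[0,0,-0.6,0,0,0,1],[0,0,-0.6,0,0,0,1],[0,0,-0.6,0,0,0,1],[0,0,-0.4,0,0,0,1],[0,0,-0.4,0,0,0,1],[0,0,-0.3,0,0,0,1]]]}}

```text
time: 7.8
ee_pos: [0.5053, 0.0301, 0.0601]
tool_rot: [-3.141, 0.001, 1.396]
ft_force: [0.7, -0.0, -2.5]
opening: 0.724
grip_force: 30.0
```

Request:
{"name": "send_rows", "arguments": {"deltas": [[[0,0,-0.1,0,0,0,1],[0,0,-0.1,0,0,0,1],[0,0,-0.1,0,0,0,1],[0,0,-0.1,0,0,0,1],[0,0,-0.1,0,0,0,1],[0,0,-0.1,0,0,0,1],[0,0,0,0,0,0,1],[0,0,0,0,0,0,1],[0,0,0,0,0,0,1],[0,0,0,0,0,0,1]]]}}

```text
time: 8.63
ee_pos: [0.5054, 0.0301, 0.0547]
tool_rot: [-3.142, 0.001, 1.396]
ft_force: [0.4, 1.2, -1.8]
opening: 0.722
grip_force: 30.0
```

Request:
{"name": "send_rows", "arguments": {"deltas": [[[0,0,-0.05,0,0,0,1],[0,0,-0.05,0,0,0,1],[0,0,-0.05,0,0,0,1],[0,0,-0.05,0,0,0,1],[0,0,-0.05,0,0,0,1],[0,0,-0.05,0,0,0,1],[0,0,-0.05,0,0,0,1],[0,0,0,0,0,0,1],[0,0,0,0,0,0,1],[0,0,0,0,0,0,1]]]}}

```text
time: 9.47
ee_pos: [0.5054, 0.0301, 0.053]
tool_rot: [3.141, 0.001, 1.396]
ft_force: [-5.3, -0.1, 8.0]
opening: 0.723
grip_force: 30.0
```

Request:
{"name": "send_rows", "arguments": {"deltas": [[[-0.05,0.01,0,0,0,0,1],[-0.05,0.01,0,0,0,0,1],[-0.05,0.01,0,0,0,0,1],[0,0,0,0,0,0,1],[0,0,0,0,0,0,1],[0,0,0,0,0,0,1],[0,0,0,0,0,0,1],[0,0,0,0,0,0,1],[0,0,0,0,0,0,1],[0,0,0,0,0,0,1]]]}}

```text
time: 10.3
ee_pos: [0.5054, 0.0301, 0.0531]
tool_rot: [3.138, 0.001, 1.396]
ft_force: [0.7, -1.4, 5.8]
opening: 0.727
grip_force: 30.0
```

Request:
{"name": "send_rows", "arguments": {"deltas": [[[0.017,0.1,0,0,0,0,1],[0.035,0.2,0,0,0,0,1],[0.043,0.25,0,0,0,0,1],[0.043,0.25,0,0,0,0,1],[0.043,0.25,0,0,0,0,1],[0.043,0.25,0,0,0,0,1],[0.043,0.25,0,0,0,0,1],[0.035,0.2,0,0,0,0,1],[0.035,0.2,0,0,0,0,1],[0,0,0,0,0,0,1]]]}}

```text
time: 11.13
ee_pos: [0.5085, 0.0489, 0.053]
tool_rot: [3.138, 0.003, 1.395]
ft_force: [-0.7, -3.1, 7.0]
opening: 0.726
grip_force: 30.0
```

Request:
{"name": "send_rows", "arguments": {"deltas": [[[0.017,0.1,0,0,0,0,1],[0.017,0.1,0,0,0,0,1],[0.017,0.1,0,0,0,0,1],[0.017,0.1,0,0,0,0,1],[0.017,0.1,0,0,0,0,1],[0.017,0.1,0,0,0,0,1],[0.01,0.05,0,0,0,0,1],[0.01,0.05,0,0,0,0,1],[0,0,0,0,0,0,1],[0,0,0,0,0,0,1]]]}}

```text
time: 11.97
ee_pos: [0.5096, 0.0556, 0.053]
tool_rot: [3.138, 0.003, 1.395]
ft_force: [-0.2, -4.9, 6.6]
opening: 0.725
grip_force: 30.0
```

Request:
{"name": "send_rows", "arguments": {"deltas": [[[0.017,0.1,0,0,0,0,1],[0.017,0.1,0,0,0,0,1],[0,0,0,0,0,0,1],[0.017,0.1,0,0,0,0,1],[0,0,0,0,0,0,1],[0,0,0,0,0,0,1],[0,0,0,0,0,0,1],[0,0,0,0,0,0,1],[0,0,0,0,0,0,1],[0,0,0,0,0,0,1]]]}}

```text
time: 12.8
ee_pos: [0.51, 0.0573, 0.0532]
tool_rot: [3.138, 0.005, 1.394]
ft_force: [-2.6, -8.6, 8.2]
opening: 0.726
grip_force: 30.0
```

Request:
{"name": "send_rows", "arguments": {"deltas": [[[0.017,0.1,0,0,0,0,1],[0.017,0.1,0,0,0,0,1],[0.01,0.05,0,0,0,0,1],[0,0,0,0,0,0,1],[0,0,0,0,0,0,1],[0,0,0,0,0,0,1],[0,0,0,0,0,0,1],[0,0,0,0,0,0,1],[0,0,0,0,0,0,1],[0,0,0,0,0,0,1]]]}}

```text
time: 13.63
ee_pos: [0.51, 0.0578, 0.0536]
tool_rot: [3.138, 0.009, 1.393]
ft_force: [-4.9, -15.3, 10.7]
opening: 0.727
grip_force: 30.0
```

Request:
{"name": "send_rows", "arguments": {"deltas": [[[-0.02,-0.12,0,0,0,0,1],[-0.02,-0.12,0,0,0,0,1],[-0.01,-0.06,0,0,0,0,1],[0,0,-0.05,0,0,0,1],[0,0,-0.05,0,0,0,1],[0,0,-0.05,0,0,0,1],[0,0,0,0,0,0,1],[0,0,0,0,0,0,1],[0,0,0,0,0,0,1],[0,0,0,0,0,0,1]]]}}

```text
time: 14.47
ee_pos: [0.51, 0.0572, 0.053]
tool_rot: [3.138, 0.004, 1.395]
ft_force: [-3.6, -6.2, 14.2]
opening: 0.729
grip_force: 30.0
```

Run:
```python
from h import *
from workcell import arm
s=arm.state();p0,R0=cur(s);print(s["ft_force"],s["wrist_torque"])
f=arm.grab_frame("wrist");cv2.imwrite("pics/w3.png",f["frame"]);T=toolT(s)
m=wood(f)>0
rimfit(f,T,p0+[0,0,.0387],-10,0)
P=cloud(f,m,T);Q=(P-[.503,.0165,0])@frame(-10)
for a in range(-20,120,20):
  for u0 in(-.0305,.0305):
    k=Q[(abs(Q[:,1]*1e3-a)<10)&(abs(Q[:,0]-u0)<.012)];k=k[k[:,2]>.08]
    if len(k)>20: print(a,u0,len(k),"z95",np.percentile(k[:,2],90).round(4))
```

```text
[-3.59539464 -6.19398511 14.16663449] [-1.25713143  1.21928248  0.0223167 ]
13449 off(u,v,n)mm [-0.3  9.9  0.2] ext [0.0632 0.1439] rect [ 65.5 150.2] 0.53 ctr [0.5114 0.0671 0.0919]
-20 -0.0305 411 z95 0.0927
-20 0.0305 419 z95 0.0928
0 -0.0305 307 z95 0.0929
0 0.0305 300 z95 0.093
20 -0.0305 282 z95 0.0927
20 0.0305 294 z95 0.0928
40 -0.0305 1253 z95 0.0927
40 0.0305 1169 z95 0.0928
60 -0.0305 1669 z95 0.1819
60 0.0305 4062 z95 0.1896
80 -0.0305 1716 z95 0.1798
80 0.0305 1694 z95 0.1799
100 -0.0305 1038 z95 0.0929
100 0.0305 1015 z95 0.093
```

View pics/w3.png

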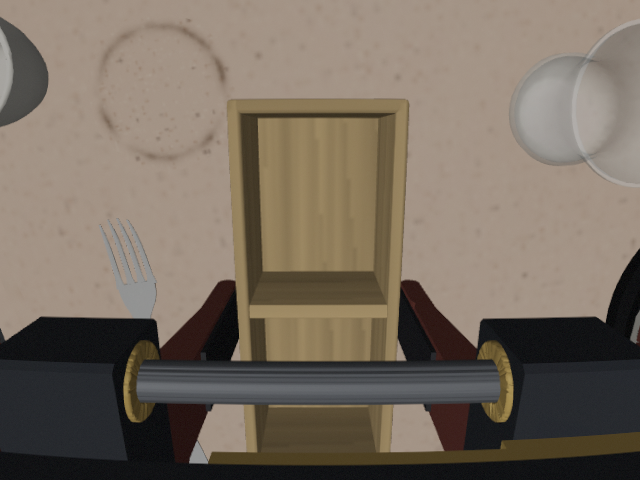

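Wrist view: deep tray level on the base. Its rim ends at row 102 (columns 230–408), the divider is at row 308, and rim z is 0.0928 against 0.092 expected. Releasing.

Request:
{"name": "send_rows", "arguments": {"deltas": [[[0,0,0,0,0,0,-1],[0,0,0.1,0,0,0,-1],[0,0,0,0,0,0,-1],[0,0,0,0,0,0,-1],[0,0,0,0,0,0,-1],[0,0,0,0,0,0,-1],[0,0,0.5,0,0,0,-1],[0,0,1,0,0,0,-1],[0,0,1.5,0,0,0,-1],[0,0,2,0,0,0,-1]]]}}

```text
time: 15.35
ee_pos: [0.5083, 0.0594, 0.1007]
tool_rot: [-3.139, 0.002, 1.396]
ft_force: [-0.3, -0.5, 0.2]
opening: 0.996
grip_force: 0.0
```

Request:
{"name": "send_rows", "arguments": {"deltas": [[[0,-1,2,0,0,0,-1],[0,-1,2,0,0,0,-1],[0,-1,2,0,0,0,-1],[0,-1,2,0,0,0,-1],[0,-1,2,0,0,0,-1],[0,-1,1,0,0,0,-1],[0,-1,1,0,0,0,-1],[0,-0.5,0,0,0,0,-1],[0,0,0,0,0,0,-1],[0,0,0,0,0,0,-1]]]}}

```text
time: 16.18
ee_pos: [0.5086, -0.0157, 0.2193]
tool_rot: [-3.139, 0.001, 1.395]
ft_force: [0.1, -0.6, -0.5]
opening: 0.996
grip_force: 0.0
```

Run:
```python
from h import *
from workcell import arm
s=arm.state();p0,R0=cur(s);print(p0,s["ft_force"])
c=np.array([.5103,.0589,.092])
f=arm.grab_frame("wrist");cv2.imwrite("pics/w4.png",f["frame"]);rimfit(f,toolT(s),c,-10,0)
Q=(cloud(f,wood(f)>0,toolT(s))-c)@frame(-10)
for v in(-65,-30,30,65):
  for u in(-.03,.03):
    k=Q[(abs(Q[:,1]*1e3-v)<12)&(abs(Q[:,0]-u)<.008)&(abs(Q[:,2])<.01)]; 
    if len(k)>20: print(v,u,(np.percentile(k[:,2],80)*1e3).round(2))
F=arm.grab_frame("top");rimfit(F,None,c,-10,0)
rim=np.array([.474,-.270,.098]);n=frame(7.6,32)[:,2];pre=rim+.055*n
print("pre",pre,"n",n);delta(pre,toolR(7.6,32),p0,R0)
```

```text
[ 0.5086107  -0.01568282  0.21933549] [ 0.12385157 -0.58897095 -0.45120695]
4744 off(u,v,n)mm [-0.1  0.6 -0. ] ext [0.0631 0.1583] rect [159.4  63.9] 89.93 ctr [0.5103 0.0595 0.092 ]
-65 -0.03 0.69
-65 0.03 0.67
-30 -0.03 0.76
-30 0.03 0.84
30 -0.03 0.83
30 0.03 0.66
65 -0.03 0.76
65 0.03 0.83
179 off(u,v,n)mm [-3.2 23.3  0.9] ext [0.0635 0.1067] rect [118.7  64.2] 89.96 ctr [0.5112 0.0824 0.0929]
pre [ 0.44511047 -0.27385469  0.14464265] n [-0.52526421 -0.07008521  0.8480481 ]
cm [ -6.35 -25.82  -7.47] deg [ -0.62 -32.24  17.21]
```

Request:
{"name": "send_rows", "arguments": {"deltas": [[[-0.6,-2.6,-0.4,-0.06,-3.22,1.72,-1],[-0.6,-2.6,-0.4,-0.06,-3.22,1.72,-1],[-0.6,-2.6,-0.4,-0.06,-3.22,1.72,-1],[-0.6,-2.6,-0.6,-0.06,-3.22,1.72,-1],[-0.6,-2.6,-0.8,-0.06,-3.22,1.72,-1],[-0.6,-2.6,-0.8,-0.06,-3.22,1.72,-1],[-0.6,-2.6,-1,-0.06,-3.22,1.72,-1],[-0.7,-2.6,-1,-0.06,-3.22,1.72,-1],[-0.7,-2.5,-1,-0.06,-3.22,1.72,-1],[-0.7,-2.5,-1,-0.06,-3.22,1.72,-1]]]}}

```text
time: 17.12
ee_pos: [0.4455, -0.274, 0.146]
tool_rot: [2.579, 0.001, 1.705]
ft_force: [1.2, -0.3, -0.2]
opening: 0.996
grip_force: 0.0
```

Run:
```python
from h import *
from workcell import arm
s=arm.state();p0,R0=cur(s);rim=np.array([.474,-.270,.098]);R=frame(7.6,32);n=R[:,2]
f=arm.grab_frame("wrist");rimfit(f,toolT(s),rim,7.6,32)
# tip 2.5 mm above underside: tcp = rim - 31.5 n
delta(rim-.0315*n,toolR(7.6,32),p0,R0);print(R)
```

```text
6333 off(u,v,n)mm [-1.2  2.8 -1. ] ext [0.0634 0.1553] rect [156.1  63.8] 89.53 ctr [ 0.4731 -0.2673  0.0965]
cm [ 4.51  0.62 -7.47] deg [ 0.04  0.27 -0.11]
[[ 8.40598452e-01 -1.32256390e-01 -5.25264210e-01]
 [ 1.12159780e-01  9.91215540e-01 -7.00852090e-02]
 [ 5.29919264e-01 -6.93889390e-18  8.48048096e-01]]
```

Request:
{"name": "send_rows", "arguments": {"deltas": [[[0.49,0.07,-0.84,0,0,-0.05,-1],[0.49,0.07,-0.84,0,0,-0.05,-1],[0.49,0.07,-0.84,0,0,-0.05,-1],[0.49,0.07,-0.84,0,0,-0.05,-1],[0.49,0.07,-0.84,0,0,-0.05,-1],[0.49,0.07,-0.84,0,0,-0.05,-1],[0.49,0.07,-0.84,0,0,-0.05,-1],[0.49,0.07,-0.84,0,0,-0.05,-1],[0.49,0.07,-0.84,0,0,0,-1],[0,0,0,0,0,0,-1]]]}}

```text
time: 18.0
ee_pos: [0.4901, -0.2661, 0.0684]
tool_rot: [2.584, -0.003, 1.698]
ft_force: [-0.2, -0.0, 0.2]
opening: 0.998
grip_force: 0.0
```

Request:
{"name": "send_rows", "arguments": {"deltas": [[[0,0,0,0,0,0,1],[0,0,0,0,0,0,1],[0,0,0,0,0,0,1],[0,0,0,0,0,0,1],[0,0,0,0,0,0,1],[0,0,0,0,0,0,1],[0,0,0,0,0,0,1],[0,0,0,0,0,0,1],[0,0,0,0,0,0,1],[0,0,0,0,0,0,1]]]}}

```text
time: 18.83
ee_pos: [0.49, -0.2678, 0.0717]
tool_rot: [2.582, 0.001, 1.696]
ft_force: [-5.1, -2.0, 4.4]
opening: 0.716
grip_force: 30.0
```

Request:
{"name": "send_rows", "arguments": {"deltas": [[[-0.2,-0.03,0.4,0,0,0,1],[-0.2,-0.03,0.4,0,0,0,1],[-0.3,-0.04,0.6,0,0,0,1],[-0.4,-0.05,0.8,0,0,0,1],[-0.4,-0.05,0.9,0,0,0,1],[-0.4,-0.05,1.1,0,0,0,1],[-0.4,-0.05,1.3,0,0,0,1],[-0.4,0,1.5,0,0,0,1],[-0.4,0,1.5,0,0,0,1],[0,0,1.5,0,0,0,1]]]}}

```text
time: 19.67
ee_pos: [0.4583, -0.2705, 0.173]
tool_rot: [2.582, 0.001, 1.696]
ft_force: [-0.2, 0.3, -0.5]
opening: 0.72
grip_force: 30.0
```

Run:
```python
from h import *
from workcell import arm
s=arm.state();p0,R0=cur(s);print(p0,s["wrist_torque"])
R=frame(-10);o=np.array([.5103,.0595,.0925])+R@[0,-.039,.05];tcp=o+[0,0,.003]
print(tcp);delta(tcp,toolR(-10),p0,R0)
```

```text
[ 0.45832368 -0.2705234   0.17298716] [-0.10360215  0.20494277 -0.02549167]
[0.50352772 0.0210925  0.1455    ]
cm [ 4.52 29.16 -2.75] deg [  0.85  32.2  -16.75]
```

Request:
{"name": "send_rows", "arguments": {"deltas": [[[0.2,1,0.5,0.08,3.22,-1.68,1],[0.3,1.8,0.5,0.08,3.22,-1.68,1],[0.3,2,0.5,0.08,3.22,-1.68,1],[0.3,2,0.5,0.08,3.22,-1.68,1],[0.3,2,0,0.08,3.22,-1.68,1],[0.3,2,0,0.08,3.22,-1.68,1],[0.3,2,0,0.08,3.22,-1.68,1],[0.3,2,0,0.08,3.22,-1.68,1],[0.3,2,0,0.08,3.22,-1.68,1],[0.3,2,0,0.08,3.22,-1.68,1]]]}}

```text
time: 20.5
ee_pos: [0.4882, -0.0812, 0.1928]
tool_rot: [-3.141, 0.0, 1.394]
ft_force: [-0.3, -0.6, -1.5]
opening: 0.719
grip_force: 30.0
```

Request:
{"name": "send_rows", "arguments": {"deltas": [[[0.3,2,-0.2,0,0,0,1],[0.3,2,-0.4,0,0,0,1],[0.2,1.8,-0.6,0,0,0,1],[0.2,1.6,-0.6,0,0,0,1],[0.2,1.3,-0.6,0,0,0,1],[0.2,1,-0.6,0,0,0,1],[0.2,0.5,-0.6,0,0,0,1],[0,0.2,-0.4,0,0,0,1],[0,0,0,0,0,0,1],[0,0,0,0,0,0,1]]]}}

```text
time: 21.33
ee_pos: [0.5039, 0.0212, 0.151]
tool_rot: [-3.141, 0.0, 1.395]
ft_force: [0.3, 0.1, -0.1]
opening: 0.72
grip_force: 30.0
```

Run:
```python
from h import *
from workcell import arm
s=arm.state();p0,R0=cur(s);T=toolT(s)
f=arm.grab_frame("wrist");cv2.imwrite("pics/w5.png",f["frame"]);print(p0,s["tool_rot"],s["ft_force"],s["opening"])
rimfit(f,T,p0+[0,0,.0315],-10,0)
Q=(cloud(f,wood(f)>0,T)-[.5103,.0595,.092])@frame(-10)
k=Q[(abs(Q[:,2])<.006)&(Q[:,1]>.04)&(abs(Q[:,0])<.05)];print("deep u",np.percentile(k[:,0],[1,99]).round(4),"vmax",k[:,1].max().round(4),len(k))
R=frame(-10);delta(np.array([.5103,.0595,.092])+R@[0,-.039,.003],toolR(-10),p0,R0)
```

```text
[0.50389914 0.02119686 0.15096364] [-3.14084604e+00  1.53392841e-04  1.39511458e+00] [ 0.29811141  0.10952511 -0.09239378] 0.7201000957037524
12724 off(u,v,n)mm [-0.1  2.9 -1.5] ext [0.0631 0.155 ] rect [156.9  64.2] 89.86 ctr [0.5043 0.0241 0.1809]
deep u [-0.0316  0.0314] vmax 0.0797 2059
cm [-0.04 -0.01 -5.6 ] deg [ 0.   -0.04  0.07]
```

View pics/w5.png

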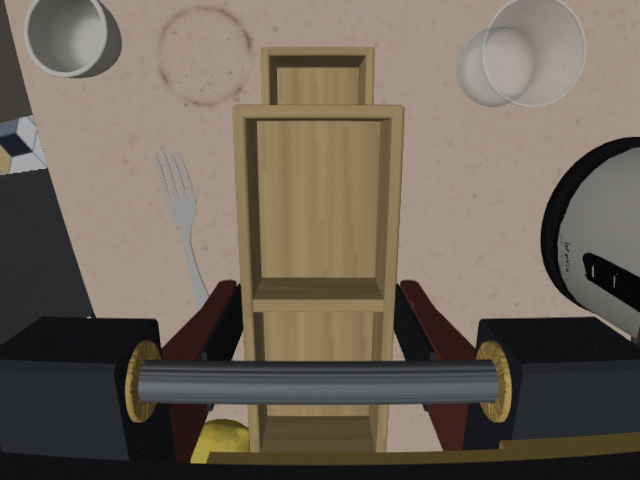

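Wrist view: the shallow tray (rim columns 235–402, end at row 107) is square over the deep tray (end at row 48, columns 262–373). Lowering with about 1 mm of correction.

Request:
{"name": "send_rows", "arguments": {"deltas": [[[-0.05,-0.1,-0.4,0,0,0,1],[0,0,-0.6,0,0,0,1],[0,0,-0.6,0,0,0,1],[0,0,-0.6,0,0,0,1],[0,0,-0.6,0,0,0,1],[0,0,-0.6,0,0,0,1],[0,0,-0.4,0,0,0,1],[0,0,-0.3,0,0,0,1],[0,0,-0.2,0,0,0,1],[0,0,-0.2,0,0,0,1]]]}}

```text
time: 22.22
ee_pos: [0.5036, 0.0208, 0.1059]
tool_rot: [-3.141, -0.0, 1.396]
ft_force: [-0.1, -0.7, -1.4]
opening: 0.722
grip_force: 30.0
```

Request:
{"name": "send_rows", "arguments": {"deltas": [[[0,0,-0.1,0,0,0,1],[0,0,-0.1,0,0,0,1],[0,0,-0.1,0,0,0,1],[0,0,-0.1,0,0,0,1],[0,0,-0.1,0,0,0,1],[0,0,-0.1,0,0,0,1],[0,0,0,0,0,0,1],[0,0,0,0,0,0,1],[0,0,0,0,0,0,1],[0,0,0,0,0,0,1]]]}}

```text
time: 23.05
ee_pos: [0.5036, 0.0207, 0.1001]
tool_rot: [-3.141, -0.0, 1.396]
ft_force: [-0.3, 0.2, -1.0]
opening: 0.717
grip_force: 30.0
```

Request:
{"name": "send_rows", "arguments": {"deltas": [[[0,0,-0.05,0,0,0,1],[0,0,-0.05,0,0,0,1],[0,0,-0.05,0,0,0,1],[0,0,-0.05,0,0,0,1],[0,0,-0.05,0,0,0,1],[0,0,-0.05,0,0,0,1],[0,0,0,0,0,0,1],[0,0,0,0,0,0,1],[0,0,0,0,0,0,1],[0,0,0,0,0,0,1]]]}}

```text
time: 23.88
ee_pos: [0.5036, 0.0207, 0.0971]
tool_rot: [-3.141, -0.0, 1.396]
ft_force: [-0.2, -0.3, -1.2]
opening: 0.72
grip_force: 30.0
```

Request:
{"name": "send_rows", "arguments": {"deltas": [[[0,0,-0.05,0,0,0,1],[0,0,-0.05,0,0,0,1],[0,0,-0.05,0,0,0,1],[0,0,-0.05,0,0,0,1],[0,0,0,0,0,0,1],[0,0,0,0,0,0,1],[0,0,0,0,0,0,1],[0,0,0,0,0,0,1],[0,0,0,0,0,0,1],[0,0,0,0,0,0,1]]]}}

```text
time: 24.72
ee_pos: [0.5036, 0.0207, 0.0959]
tool_rot: [3.141, -0.0, 1.396]
ft_force: [-2.6, 0.1, 6.3]
opening: 0.721
grip_force: 30.0
```

```bash
cat >> h.py <<'E'
def corners(f,T,c,yaw):
    Q=(cloud(f,wood(f)>0,T)-c)@frame(yaw)
    for v in(-65,-35,35,65):
      for u in(-.03,.03):
        k=Q[(abs(Q[:,1]*1e3-v)<12)&(abs(Q[:,0]-u)<.006)&(abs(Q[:,2])<.01)]
        if len(k)>20: print(v,u,(np.percentile(k[:,2],80)*1e3).round(2),end="; ")
E
python3 - <<'E'
from h import *
from workcell import arm
s=arm.state();T=toolT(s);f=arm.grab_frame("wrist");c=np.array([.5036,.0217,.126]);rimfit(f,T,c,-10,0);corners(f,T,c,-10)
E
```

```text
12709 off(u,v,n)mm [ 0.1  2.  -0.1] ext [0.0631 0.1549] rect [156.3  64.1] 89.81 ctr [0.504  0.0236 0.1259]
-65 -0.03 0.44; -65 0.03 0.42; -35 -0.03 0.47; -35 0.03 0.15; 35 -0.03 0.69; 35 0.03 0.58; 65 -0.03 0.7; 65 0.03 0.67;
```

Request:
{"name": "send_rows", "arguments": {"deltas": [[[0,0,0,0,0,0,-1],[0,0,0.1,0,0,0,-1],[0,0,0,0,0,0,-1],[0,0,0,0,0,0,-1],[0,0,0,0,0,0,-1],[0,0,0,0,0,0,-1],[0,0,0.5,0,0,0,-1],[0,0,1,0,0,0,-1],[0,0,1.5,0,0,0,-1],[0,0,2,0,0,0,-1]]]}}

```text
time: 25.6
ee_pos: [0.503, 0.0207, 0.1462]
tool_rot: [-3.139, 0.0, 1.396]
ft_force: [0.4, 0.4, 0.8]
opening: 1.0
grip_force: 0.0
```

Request:
{"name": "send_rows", "arguments": {"deltas": [[[0,-1,2,0,0,0,-1],[0,-1,2,0,0,0,-1],[-0.3,-1,2,0,0,0,-1],[-0.3,-1,2,0,0,0,-1],[-0.3,-1,2,0,0,0,-1],[0,-1,1,0,0,0,-1],[0,-1,0,0,0,0,-1],[0,-0.5,0,0,0,0,-1],[0,0,0,0,0,0,-1],[0,0,0,0,0,0,-1]]]}}

```text
time: 26.43
ee_pos: [0.4942, -0.0543, 0.2543]
tool_rot: [-3.138, -0.0, 1.395]
ft_force: [-0.5, -0.6, -0.6]
opening: 1.0
grip_force: 0.0
```

Run:
```python
from h import *
from workcell import arm
s=arm.state();T=toolT(s);f=arm.grab_frame("wrist");c=np.array([.5036,.0217,.126]);rimfit(f,T,c,-10,0);corners(f,T,c,-10)
d=np.array([.5103,.0595,.092]);Q=(cloud(f,wood(f)>0,T)-d)@frame(-10);k=Q[(abs(Q[:,2])<.004)&(Q[:,1]>.045)&(abs(Q[:,0])<.04)]
print("deep",np.percentile(k,[1,80,99],0).round(4))
a=arm.grab_frame("side")["frame"];cv2.imwrite("pics/side2.png",cv2.resize(a[130:400,220:480],None,fx=2,fy=2))
```

```text
4764 off(u,v,n)mm [ 0.1  0.3 -0. ] ext [0.0631 0.1583] rect [159.4  63.8] 89.83 ctr [0.5037 0.022  0.126 ]
-65 -0.03 0.69; -65 0.03 0.7; -35 -0.03 0.73; -35 0.03 0.78; 35 -0.03 0.85; 35 0.03 0.78; 65 -0.03 0.79; 65 0.03 0.88; deep [[-0.0316  0.0504 -0.002 ]
 [ 0.0294  0.0574  0.0009]
 [ 0.0318  0.059   0.0023]]
```

View pics/side2.png

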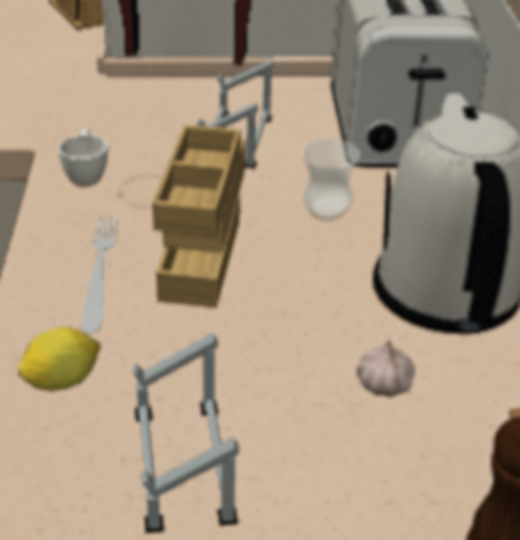

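The side view shows the zigzag: base at about (190,275), deep tray above it to the left, shallow tray level on top at (200,170), and both stands empty. The lemon, garlic, mug, glass and fork appear undisturbed.

```bash
python3 -c "
from workcell import arm
print(arm.close_job())"
```

```text
the job is handed in; nothing more can be done
None
```

The job is handed in at about 26.5 s: the deep tray is slid left against its stop on the fixed tray, and the shallow tray sits on it stepped back right with its block in the right compartment. The cameras showed both level and seated, and the other things looked undisturbed.

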